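Latch the parts tray into its bench dock

TASK

Push the black parts tray home in its metal dock: with a fingertip press the dock's spring catch plate down behind the tray, and keep it held down while you push the tray along, past the catch tooth, right up against the end stop. Then let the plate spring back up so that the tray is latched, and leave it clear. Only press and push: the tray stays down on its runners and is never lifted by its handle, and the toolbox, screwdriver, jar and tape dispenser stay where they are.

Things in the scene. Friction and masses are not known exactly. Their poses are not given: they have to be found in the camera images.
- dock: Fixed aluminium dock, 325 x 150 x 42 mm. Origin: on the bench under its middle (it spans x -160 to +165); z up; x = slide direction, towards the end stop (about world +y, +-0.4 rad). Two runners (|y| 47 to 59, top 24 mm above the bench) carry the tray between side walls (|y| 61.5 to 71.5, top 40 mm); both run from x -70 to +150. Base plate 6 mm thick.
- end_stop (a point): Middle of the face of the dock's end stop that the tray comes up against: dock x = +150, y = 0, 24 mm above the bench. The stop is a wall across the dock, top 42 mm above the bench.
- catch (a joint): How far the spring catch plate is pressed, m: 0 = up, 0.012 = bottomed. It goes straight down, staying level wherever it is pressed, needs about 3 N to start and 8 N at the bottom, and springs back up. Steel plate lying between the runners: dock x -140 to +138, |y| < 40, top 22 mm above the bench when up. It runs on under the tray, so a finger can move along it keeping it pressed.
- catch_pad (a point): Point on top of the catch plate at dock x = -90, y = 0 (22 mm above the bench when up; goes down with it). The plate from x = -140 to the tray's rear wall (at least 90 mm) is open to press from above.
- tooth (a point): Top of the catch plate's upright tooth, at dock x = +132, y = 0 (tooth 8 mm long in x, 50 wide, rising 8 mm above the plate). Up, it blocks the tray's front wall; with the plate pressed more than 6 mm the wall slides over it. With the tray home it comes up behind that wall, inside the tray's hollow underside.
- tray: Loose black plastic parts tray, 130 (x) x 120 (y) x 26 mm, about 0.35 kg, standing on the dock's runners with 1.5 mm play each side; axes as the dock's. Origin: middle of its underside, 24 mm above the bench; it starts at dock x +20 to +50 and is at +85 when against the end stop. Front wall x +59 to +65. A bridge handle over its middle (12 mm thick, along y) rises 58 mm. Slides at a few N.
- tray_rear (a point): Middle of the outer face of the tray's rear wall, the one to push: 65 mm behind the tray's origin, 13 mm above its underside. The wall is upright and flat, from 24 to 50 mm above the bench, with nothing behind it but the open catch plate.
- toolbox: Bystander: closed black plastic toolbox, 350 x 180 x 180 mm with handle, 3 kg, to the left. Origin: middle of its underside; long side along its x.
- screwdriver: Bystander: screwdriver lying on the bench along its own x, about 200 mm long, beside the dock on the side far from the robot. Origin under its middle.
- jar: Bystander: empty lidded glass jar, 56 mm across, 75 mm high, standing beyond the dock's end stop. Origin: middle of its underside.
- tape: Bystander: yellow plastic tape dispenser, 130 x 50 x 78 mm, standing off the open end of the dock. Origin: middle of its underside; long side along its x.
Mind the look-alikes: they are no part of the job. There is more than one size of the tray; the job needs the smallest.

How it is judged:
By the outcome, as a careful person would: the job done as asked, in the order asked, and still so for the second after the job is handed in, with the robot touching nothing.
It also fails if it takes over 40 s, if anything falls off the work surface, if the arm or the gripper's body presses on something with over 40 N, if the wrist force passes 120 N, or if a joint passes its speed limit or range.

ROBOT

A 6-joint arm with a two-finger parallel gripper is mounted at the origin on the work surface. World frame = base frame: x ahead of the robot, y to its left, z up, the work surface at z = 0. Lengths are in m, angles in degrees, forces in N, time in s.
With the tool pointing down it reaches from about 0.3 to 0.75 m from the base axis. Payload 8.5 kg.
Tool frame: the origin (TCP) lies at the very end of the fingers, on their centre line; the grasp point (between the pads) lies 19 mm behind it; z points along the fingers, y is the direction in which the jaws open and shut (so a half turn about z gives the same grasp; the last joint's range is limited). The gripper opens to 85 mm and grips with 20 to 120 N. Pads are 22 mm wide; open, the fingers measure 114 mm over their backs; the gripper's body (76 mm by 85 mm) begins 54 mm behind the grasp point. The pads swing forward as they close: fully open they stand 13 mm farther back than shut.
Start: joints at [52.294, 21.807, 74.336, -0, 83.858, -12.336], TCP at [0.236, 0.497, 0.198] pointing down, gripper open.
Joint ranges: [-178.18, 178.18], [-50.72, 133.34], [12.68, 142.11], [-81.47, 261.47], [9.98, 163.14], [-165.26, 165.26]. Speed limits (degrees/s): [136.94, 136.94, 180, 180, 180, 180].

INTERFACE

Orientations are given as a 3x3 rotation matrix whose columns are the frame's x, y, z axes.
In Python, from rig import observe, get_image, calibration, close_job gives the robot as it stands.
- The arm moves only by the tool servo_tool, never from a script. Its argument "commands" is a list of rows, each an object with "delta_rot": the turn, a rotation vector about the world's x, y, z in units of 6 degrees (1.0 is 6 degrees), a list of three; "travel": the shift along the world's x, y, z in units of 30 mm (1.0 is 30 mm), a list of three; "fingers": the closure in counts, from 0 (fully open) to 255 (shut). A call has 1 to 8 rows; each row shifts and turns the pose as measured when the row begins; what a row does not reach is not made up. A row lasts 1/10 s, in which the tool goes at most 50 mm and 8.59 degrees, less where a joint would pass 70% of its speed; a pose out of reach is approached as far as the arm can. A call is refused whole if a number of a shift passes 1 or a number of a turn 1, either way. A call with a gripper value outside its range is refused whole. The fingers move at their own pace and stop on an object; "squeeze" is the grip in N (left out, the last holds). Time passes only in rows, so rows that do not move let the fingers close. It gives the time, the measured TCP pose, the force and the opening at its end, in the units of the state.
- observe(): the state, without advancing time (a new reading comes with each control period).
- get_image(name): name is "side" or "top"; returns the picture (400x640x3 uint8, red, green, blue); there is no depth.
- calibration(name): a dict with "camera_matrix" (3x3 intrinsics, pixels), "position" and "rotation" of the camera in the world. Camera axes: x right, y down, z forward; pixel columns grow to the right and rows downward; lengths in m; the calibration is good to about 2 mm. A picture is of the moment at which its call begins. calibration takes no time and is no camera call.
- close_job(): hands the job in, once; it reports no verdict.
The state is a dict: "time_s": time; "q": joint angles; "qvel": joint speeds; "joint_efforts": joint torques, N m; "position": TCP position; "tool_rot": TCP orientation; "ft_force": force on the tool from outside, world axes, zero at the start; "wrist_torque": the same for the moment, N m; "grip_width": finger opening in m.
Only numpy, scipy, OpenCV 4.12 (cv2) and the standard library are available. Lean on these libraries where they do the work, as an engineer would, in place of code of your own. Each camera call takes 0.05 s, during which the arm holds its last target.

## Working session

There is one attempt and no reset: what is moved stays moved. The work goes in short steps, Python scripts to look and compute and a tool call to move; the robot and the scene stay as the last step left them, time stands still between calls to the robot, and variables do not carry over. Pictures are saved under pics/ and viewed, and the job is handed in when it is done.

Besides the shell and the picture viewer there is one more tool, called after ">>>" by a JSON object that holds its "api" and its "payload". servo_tool: Moves the arm, as the interface text tells. Its arguments: {"type":"object","properties":{"commands":{"type":"array","items":{"type":"object","properties":{"delta_rot":{"type":"array","items":{"type":"number"}},"travel":{"type":"array","items":{"type":"number"}},"fingers":{"type":"number"}}}},"squeeze":{"type":"number"}},"required":["commands"]}

```bash
mkdir -p pics; ls; python3 - <<'E'
from rig import *
import cv2
for n in("side","top"):
    cv2.imwrite(f"pics/{n}0.png",get_image(n)[:,:,::-1]); c=calibration(n); print(n,c)
s=observe(); print(s["position"],s["tool_rot"],s["ft_force"],s["time_s"],s["grip_width"])
E
```

```text
pics
side {'camera_matrix': array([[473.46223546,   0.        , 315.96232604],
       [  0.        , 473.46223546, 198.80247185],
       [  0.        ,   0.        ,   1.        ]]), 'position': array([ 0.06521951, -0.63018475,  0.99489182]), 'rotation': array([[ 0.83303943, -0.40783593,  0.37378491],
       [-0.55285348, -0.58935134,  0.58908236],
       [-0.01995831, -0.69737712, -0.71642642]])}
top {'camera_matrix': array([[465.16288033,   0.        , 323.65450955],
       [  0.        , 465.16288033, 203.84548814],
       [  0.        ,   0.        ,   1.        ]]), 'position': array([0.46377643, 0.10258347, 1.4644386 ]), 'rotation': array([[-0.02054582, -0.9977451 ,  0.06389518],
       [-0.99978437,  0.02069644,  0.00169632],
       [-0.00301489, -0.06384654, -0.99795517]])}
[0.2354811  0.49670105 0.19707522] [[-9.03576440e-01  4.28426258e-01 -7.47159636e-04]
 [ 4.28426854e-01  9.03575839e-01 -1.06539409e-03]
 [ 2.18672593e-04 -1.28276825e-03 -9.99999153e-01]] [0.82474816 0.28479543 0.97407154] 0.1 0.08550153090003626
```

View pics/side0.png

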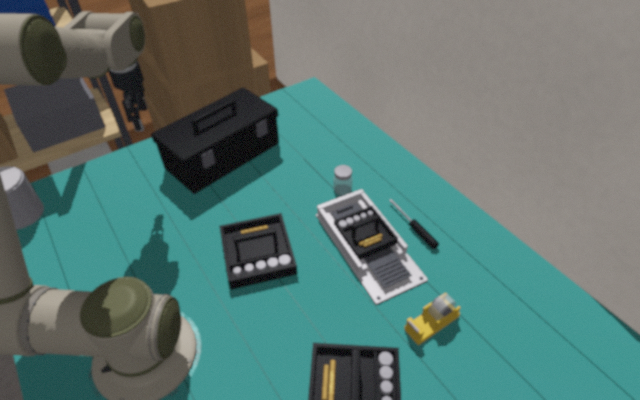

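View pics/top0.png

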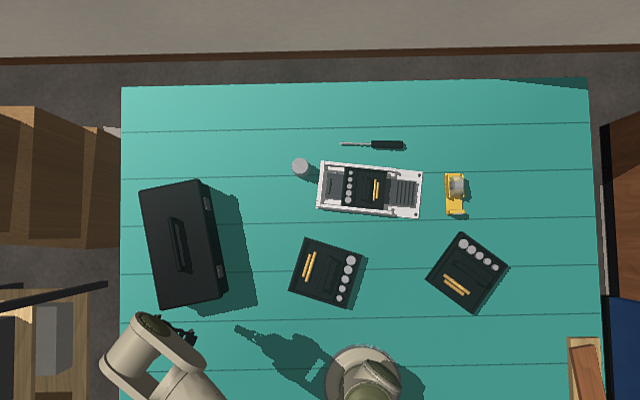

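The candidates in the top view are the tray in the metal dock at (367,187) and two larger loose trays at (328,273) and (467,272). I choose the one in the dock, which is the smallest. The jar at (300,166) is beyond the end stop on the left, and the open plate is on the right. Next is a close crop to check this.

```bash
python3 - <<'E'
import cv2
a=cv2.imread("pics/top0.png")[145:235,290:480]; cv2.imwrite("pics/c1.png",cv2.resize(a,None,fx=4.2,fy=4.2,interpolation=cv2.INTER_CUBIC))
a=cv2.imread("pics/side0.png")[150:350,300:480]; cv2.imwrite("pics/c2.png",cv2.resize(a,None,fx=3,fy=3,interpolation=cv2.INTER_CUBIC))
E
```

```text
(no output)
```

View pics/c1.png

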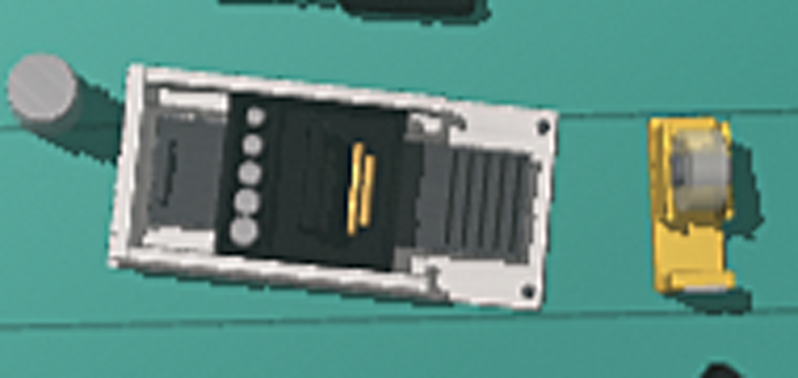

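View pics/c2.png

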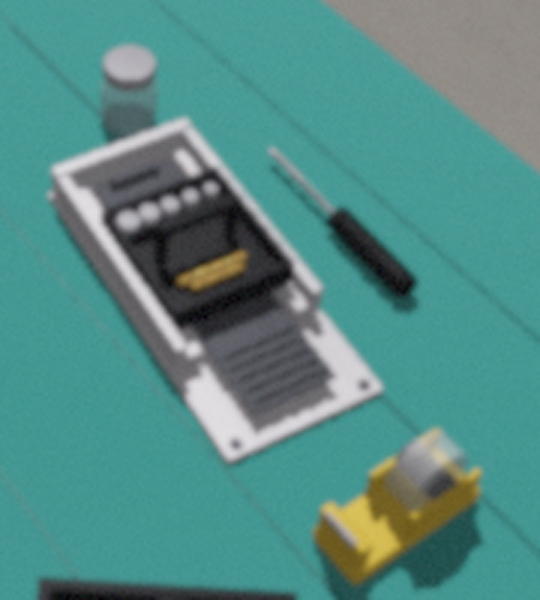

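The crop shows the tray in the dock, with open ribbed plate behind it at crop x 410–535. The rear base corners are at (557,112) and (541,308), and the end-stop top corners are at (131,65) and (110,265). Next I cast rays through these points.

```bash
cat > h.py <<'E'
import numpy as np,cv2
from rig import *
def ray(n,px,z):
    c=calibration(n);d=c["rotation"]@np.linalg.inv(c["camera_matrix"])@[px[0],px[1],1.]
    p=c["position"];return p+d*(z-p[2])/d[2]
def proj(n,P):
    c=calibration(n);q=c["camera_matrix"]@(c["rotation"].T@(np.array(P)-c["position"]));return q[:2]/q[2]
E
python3 - <<'E'
from h import *
f=lambda X,Y:((X+.5)/4.2-.5+290,(Y+.5)/4.2-.5+145)
g=lambda X,Y:((X+.5)/3-.5+300,(Y+.5)/3-.5+150)
R1=ray("top",f(557,112),.006);R2=ray("top",f(541,308),.006);F1=ray("top",f(131,65),.042);F2=ray("top",f(110,266),.042)
print(R1,R2,F1,F2,np.linalg.norm(R1-R2),np.linalg.norm(F1-F2))
mR=(R1+R2)/2;mF=(F1+F2)/2
d=(mF-mR)[:2];L=np.linalg.norm(d);u=d/L;print("L",L,"yaw from +x",np.degrees(np.arctan2(u[1],u[0])))
w=(R1-R2+F1-F2)[:2];print("cross yaw",np.degrees(np.arctan2(w[1],w[0]))+90)
S=[ray("side",g(*p),z) for p,z in(((383,387),.006),((230,463),.006),((186,118),.042),((52,170),.042))];print(S)
a=(S[0]+S[1])/2;b=(S[2]+S[3])/2;e=(b-a)[:2];print("side",a,b,np.linalg.norm(e),np.degrees(np.arctan2(e[1],e[0])))
O=(mR+mF)[:2]/2-u*.0025;print("origin top",O,"origin side",(a+b)[:2]/2-e/np.linalg.norm(e)*.0025)
n=np.array([-u[1],u[0]])
for p in((408,110),(392,270)):  # tray rear top edge z .05
    t=ray("top",f(*p),.05)[:2]-O;print("tray rear dock",t@u,t@n)
t=ray("side",g(295,270),.05)[:2]-O;print(t@u,t@n);t=ray("side",g(180,320),.05)[:2]-O;print(t@u,t@n)
E
```

```text
[ 0.65358358 -0.20790477  0.006     ] [ 0.50670675 -0.19096249  0.006     ] [0.69015242 0.11099325 0.042     ] [0.54274696 0.12928149 0.042     ] 0.14785074536482512 0.1485356145020418
L 0.3216265567248452 yaw from +x 83.51876041002669
cross yaw 83.1732268016485
[array([ 0.6558317 , -0.20618862,  0.006     ]), array([ 0.50583641, -0.19154558,  0.006     ]), array([0.69150205, 0.11153114, 0.042     ]), array([0.54866232, 0.12747457, 0.042     ])]
side [ 0.58083405 -0.1988671   0.006     ] [0.62008218 0.11950285 0.042     ] 0.32078004983364306 82.97212845890104
origin top [ 0.59801523 -0.04213215] origin side [ 0.60015224 -0.04216334]
tray rear dock -0.041650043446545444 -0.05865674465577061
tray rear dock -0.03989194966575138 0.05872024012422363
-0.045932442230101685 -0.057719701658363806
-0.045812557274850514 0.05598270494698973
```

Dock yaw is about 83.3° and its origin about (0.599,-0.042). The tray rear is at dock x of about -0.042 to -0.045. I will shut the fingers, turn about -71° so the jaw axis lies across the dock, and come in high over the toolbox to press near dock x -0.085, which is world (0.589,-0.126).

>>> {"api": "servo_tool", "payload": {"commands": [{"travel": [0, 0, 1], "delta_rot": [0, 0, 0], "fingers": 255}, {"travel": [0, 0, 1], "delta_rot": [0, 0, 0], "fingers": 255}, {"travel": [0, 0, 1], "delta_rot": [0, 0, 0], "fingers": 255}, {"travel": [0, 0, 1], "delta_rot": [0, 0, 0], "fingers": 255}, {"travel": [0, 0, 1], "delta_rot": [0, 0, 0], "fingers": 255}, {"travel": [0.6, -1, 0], "delta_rot": [0, 0, -0.6], "fingers": 255}, {"travel": [0.6, -1, 0], "delta_rot": [0, 0, -0.6], "fingers": 255}, {"travel": [0.6, -1, 0], "delta_rot": [0, 0, -0.6], "fingers": 255}], "squeeze": 40}}

```text
time_s: 0.9
position: [0.2876, 0.4047, 0.3491]
tool_rot: [[-0.807, 0.59, -0.008], [0.59, 0.807, -0.006], [0.003, -0.01, -1.0]]
ft_force: [1.1, 0.4, -0.0]
grip_width: 0.0001
```

>>> {"api": "servo_tool", "payload": {"commands": [{"travel": [0.6, -1, 0], "delta_rot": [0, 0, -0.6], "fingers": 255}, {"travel": [0.6, -1, 0], "delta_rot": [0, 0, -0.6], "fingers": 255}, {"travel": [0.6, -1, 0], "delta_rot": [0, 0, -0.6], "fingers": 255}, {"travel": [0.6, -1, 0], "delta_rot": [0, 0, -0.6], "fingers": 255}, {"travel": [0.6, -1, 0], "delta_rot": [0, 0, -0.6], "fingers": 255}, {"travel": [0.6, -1, 0], "delta_rot": [0, 0, -0.6], "fingers": 255}, {"travel": [0.6, -1, 0], "delta_rot": [0, 0, -0.6], "fingers": 255}, {"travel": [0.6, -1, 0], "delta_rot": [0, 0, -0.6], "fingers": 255}]}}

```text
time_s: 1.7
position: [0.4344, 0.1538, 0.3472]
tool_rot: [[-0.405, 0.914, -0.014], [0.914, 0.405, -0.002], [0.004, -0.014, -1.0]]
ft_force: [0.5, 0.9, 0.1]
grip_width: 0.0003
```

>>> {"api": "servo_tool", "payload": {"commands": [{"travel": [0.6, -1, 0], "delta_rot": [0, 0, -0.6], "fingers": 255}, {"travel": [0.6, -1, 0], "delta_rot": [0, 0, -0.6], "fingers": 255}, {"travel": [0.6, -1, -0.5], "delta_rot": [0, 0, -0.6], "fingers": 255}, {"travel": [0.6, -1, -0.5], "delta_rot": [0, 0, -0.6], "fingers": 255}, {"travel": [0.6, -1, -0.5], "delta_rot": [0, 0, -0.6], "fingers": 255}, {"travel": [0.6, -1, -0.5], "delta_rot": [0, 0, -0.6], "fingers": 255}, {"travel": [0.6, -1, -0.5], "delta_rot": [0, 0, -0.6], "fingers": 255}, {"travel": [0.6, -1, -0.5], "delta_rot": [0, 0, -0.6], "fingers": 255}]}}

```text
time_s: 2.5
position: [0.5826, -0.0975, 0.2534]
tool_rot: [[0.108, 0.994, -0.014], [0.994, -0.108, 0.006], [0.005, -0.015, -1.0]]
ft_force: [0.1, 0.0, -0.6]
grip_width: 0.0001
```

>>> {"api": "servo_tool", "payload": {"commands": [{"travel": [0.2, -0.5, -0.5], "delta_rot": [-0.06, -0.13, -0.1], "fingers": 255}, {"travel": [0, -0.5, -1], "delta_rot": [0, 0, 0], "fingers": 255}, {"travel": [0, 0, -1], "delta_rot": [0, 0, 0], "fingers": 255}, {"travel": [0, 0, -1], "delta_rot": [0, 0, 0], "fingers": 255}, {"travel": [0, 0, -1], "delta_rot": [0, 0, 0], "fingers": 255}, {"travel": [0, 0, -1], "delta_rot": [0, 0, 0], "fingers": 255}, {"travel": [0, 0, -0.6], "delta_rot": [0, 0, 0], "fingers": 255}, {"travel": [0, 0, 0], "delta_rot": [0, 0, 0], "fingers": 255}]}}

```text
time_s: 3.3
position: [0.587, -0.1331, 0.0564]
tool_rot: [[0.127, 0.992, -0.01], [0.992, -0.127, 0.004], [0.002, -0.01, -1.0]]
ft_force: [0.8, -0.6, 0.4]
grip_width: 0.0001
```

```bash
python3 - <<'E'
from h import *
a=get_image("top");b=get_image("side")
cv2.imwrite("pics/d1.png",cv2.resize(a[140:240,290:480,::-1],None,fx=4,fy=4,interpolation=cv2.INTER_CUBIC))
cv2.imwrite("pics/d2.png",cv2.resize(b[150:350,300:480,::-1],None,fx=3,fy=3,interpolation=cv2.INTER_CUBIC))
s=observe();print(s["position"],s["tool_rot"],s["ft_force"],s["time_s"])
E
```

```text
[ 0.58845336 -0.13362558  0.05913538] [[ 1.27204239e-01  9.91862044e-01 -5.36342603e-03]
 [ 9.91876171e-01 -1.27197631e-01  1.55703005e-03]
 [ 8.62143920e-04 -5.51791529e-03 -9.99984405e-01]] [-0.29254724  0.37141281  0.69655513] 3.4
```

View pics/d1.png

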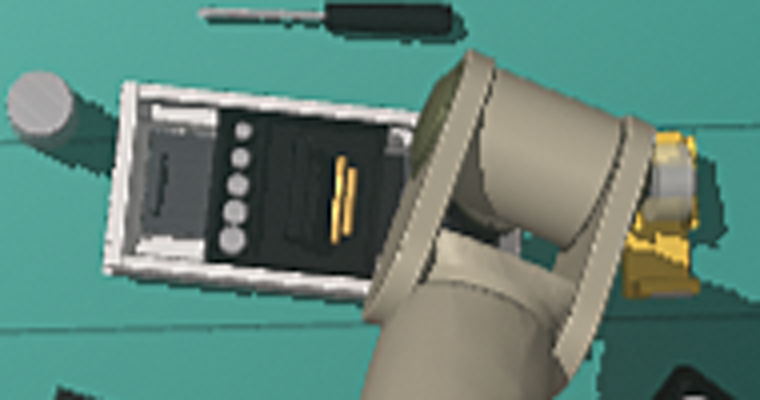

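View pics/d2.png

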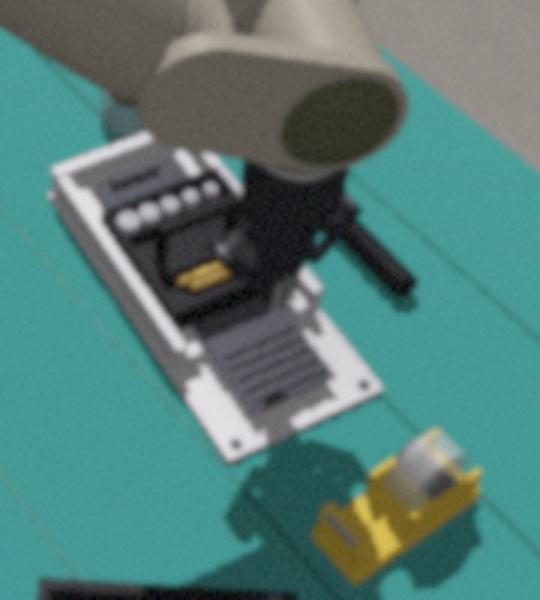

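The side view shows the fingers over the open plate behind the tray, with the tape dispenser clear. The TCP works out at dock (-0.092, 0). Now I descend to the plate.

>>> {"api": "servo_tool", "payload": {"commands": [{"travel": [0, 0, -0.6], "delta_rot": [0, 0, 0], "fingers": 255}, {"travel": [0, 0, -0.5], "delta_rot": [0, 0, 0], "fingers": 255}, {"travel": [0, 0, 0], "delta_rot": [0, 0, 0], "fingers": 255}]}}

```text
time_s: 3.7
position: [0.5911, -0.1346, 0.0302]
tool_rot: [[0.127, 0.992, 0.003], [0.992, -0.127, -0.002], [-0.002, 0.003, -1.0]]
ft_force: [-0.1, 0.0, 0.7]
grip_width: 0.0001
```

>>> {"api": "servo_tool", "payload": {"commands": [{"travel": [0, 0, -0.2], "delta_rot": [0, 0, 0], "fingers": 255}, {"travel": [0, 0, -0.1], "delta_rot": [0, 0, 0], "fingers": 255}]}}

```text
time_s: 3.9
position: [0.5926, -0.1353, 0.0238]
tool_rot: [[0.127, 0.992, 0.007], [0.992, -0.127, -0.004], [-0.003, 0.008, -1.0]]
ft_force: [-0.1, -0.1, 0.2]
grip_width: 0.0001
```

>>> {"api": "servo_tool", "payload": {"commands": [{"travel": [-0.04, 0, -0.15], "delta_rot": [0.03, 0.07, 0], "fingers": 255}, {"travel": [-0.04, 0, -0.15], "delta_rot": [0, 0.03, 0], "fingers": 255}]}}

```text
time_s: 4.1
position: [0.5909, -0.1356, 0.0158]
tool_rot: [[0.127, 0.992, -0.001], [0.992, -0.127, -0.002], [-0.002, -0.001, -1.0]]
ft_force: [-0.7, 0.3, -0.4]
grip_width: -0.0001
```

>>> {"api": "servo_tool", "payload": {"commands": [{"travel": [-0.04, 0.03, -0.1], "delta_rot": [0, 0.02, 0], "fingers": 255}]}}

```text
time_s: 4.2
position: [0.5897, -0.1347, 0.0126]
tool_rot: [[0.127, 0.992, -0.004], [0.992, -0.127, -0.002], [-0.002, -0.003, -1.0]]
ft_force: [0.7, 0.1, -0.3]
grip_width: -0.0001
```

There is no force at z 0.013, where the plate should already push back with more than 3 N. I look before going further.

```bash
python3 - <<'E'
from h import *
b=get_image("side")
cv2.imwrite("pics/e2.png",cv2.resize(b[200:300,340:460,::-1],None,fx=6,fy=6,interpolation=cv2.INTER_CUBIC))
s=observe();print(s["position"],s["ft_force"],s["wrist_torque"],s["joint_efforts"],s["time_s"])
q=proj("side",s["position"]);print("tcp px",q,(q-[340,200])*6)
E
```

```text
[ 0.58927451 -0.13441917  0.01208817] [-0.81533715 -0.03845251 -0.46731341] [-0.03223329 -0.00418469 -0.02541816] [-3.45679550e-01 -5.54246485e+01 -1.92489302e+01 -2.41625175e-02
 -3.73899692e-02 -1.12626996e-02] 4.25
tcp px [388.28534308 270.08818063] [289.71205846 420.52908377]
```

View pics/e2.png

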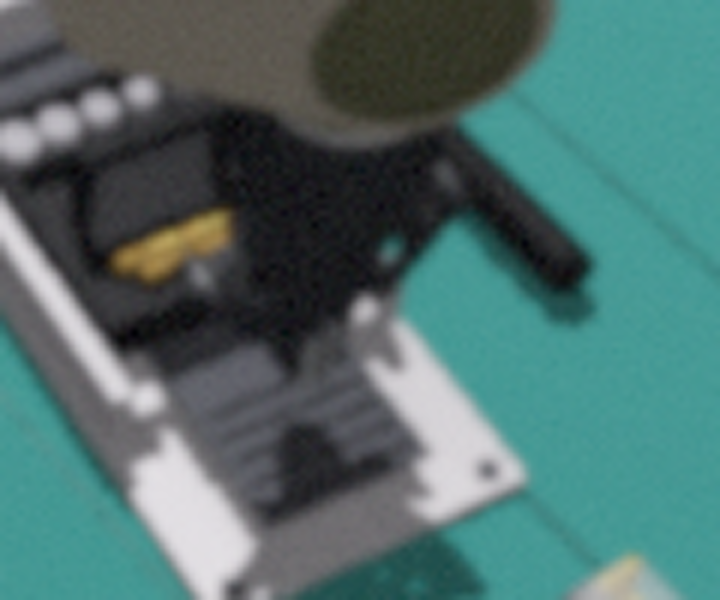

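```bash
python3 - <<'E'
from h import *
p=np.array([.5893,-.1344,.0121])
for dz in(0,.01,.02,.03): print(dz,(proj("side",p+[0,0,dz])-[340,200])*6+2.5)
print((proj("side",[.5885,-.1336,.059])-[300,150])*3)
u=np.array([.117,.993,0])
for dx in(.01,.02):print((proj("side",p+u*dx)-[340,200])*6)
# plate corner prediction check
O=np.array([.599,-.042,0]);n=np.array([-.993,.117,0])
for x,y,z in((-.14,.04,.022),(-.14,-.04,.022),(-.07,.0715,.04),(-.07,-.0715,.04),(-.09,0,.022)):print(x,y,(proj("side",O+u*x+n*y+[0,0,z])-[340,200])*6)
E
```

```text
0 [292.23236176 422.95329423]
0.01 [294.37773609 408.81927584]
0.02 [296.54921173 394.51329848]
0.03 [298.74726793 380.03220477]
[268.61966539 326.12124612]
[276.75198263 403.20521994]
[263.90709242 386.13718068]
-0.14 0.04 [269.45777283 530.15294456]
-0.14 -0.04 [434.5614492  453.58728043]
-0.07 0.0715 [115.27182522 407.30532378]
-0.07 -0.0715 [405.98321636 279.44525624]
-0.09 0 [285.64764846 402.48209179]
```

```bash
python3 - <<'E'
from h import *
b=np.mean([get_image("side").astype(float) for _ in range(3)],0)
c=np.clip(b[240:295,360:430]*2.2,0,255).astype(np.uint8)
cv2.imwrite("pics/e3.png",cv2.resize(c[:,:,::-1],None,fx=10,fy=10,interpolation=cv2.INTER_CUBIC))
s=observe();print(s["position"],s["ft_force"])
E
```

```text
[ 0.58972936 -0.13459277  0.01277446] [-0.19075392 -0.36771301  0.54241432]
```

View pics/e3.png

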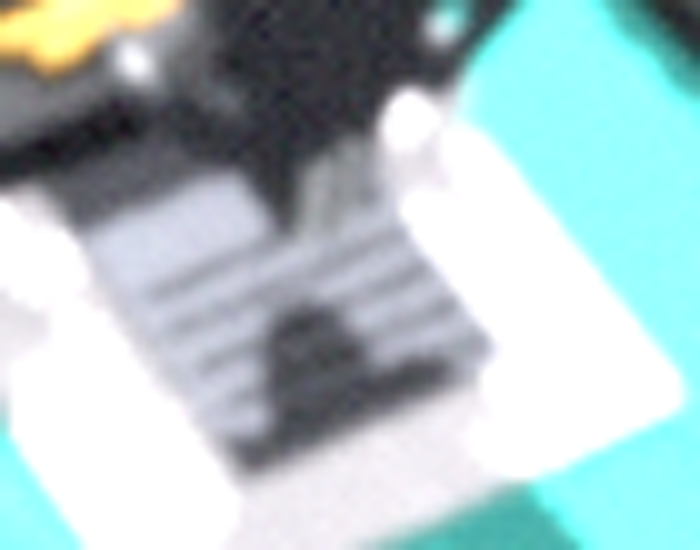

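The grey finger ends at side pixel of about (392,263), while the reported TCP projects to (388,270). Its shadow on the plate is detached, starting at about (391,271). So the real tip is still about 20–30 mm above the reported TCP and has not touched. I will go down slowly, guided by force and pictures and not by the reported z.

>>> {"api": "servo_tool", "payload": {"commands": [{"travel": [0, 0, -0.12], "delta_rot": [0, 0, 0], "fingers": 255}, {"travel": [0, 0, -0.12], "delta_rot": [0, 0, 0], "fingers": 255}]}}

```text
time_s: 4.6
position: [0.5901, -0.1348, 0.0058]
tool_rot: [[0.127, 0.992, -0.002], [0.992, -0.127, -0.002], [-0.003, -0.002, -1.0]]
ft_force: [-0.4, 0.0, -0.2]
grip_width: 0.0001
```

>>> {"api": "servo_tool", "payload": {"commands": [{"travel": [0, 0, -0.12], "delta_rot": [0, 0, 0], "fingers": 255}]}}

```text
time_s: 4.7
position: [0.5902, -0.1348, 0.002]
tool_rot: [[0.127, 0.992, -0.002], [0.992, -0.127, -0.002], [-0.003, -0.002, -1.0]]
ft_force: [-0.9, -0.2, -0.3]
grip_width: -0.0002
```

```bash
cat > z.py <<'E'
from h import *
import sys
b=np.mean([get_image("side").astype(float) for _ in range(2)],0)
c=np.clip(b[225:295,360:430]*2.2,0,255).astype(np.uint8)
cv2.imwrite("pics/%s.png"%sys.argv[1],cv2.resize(c[:,:,::-1],None,fx=8,fy=8,interpolation=cv2.INTER_CUBIC))
s=observe();print(s["position"],s["ft_force"],s["q"],s["time_s"])
E
python3 z.py e4
```

```text
[ 0.5897904  -0.1346278   0.00156126] [-0.57464677  0.24292357  0.08789404] [-23.97319865  38.54271241  79.85232622  -0.19589475  61.73625323
 -16.60008113] 4.8
```

View pics/e4.png

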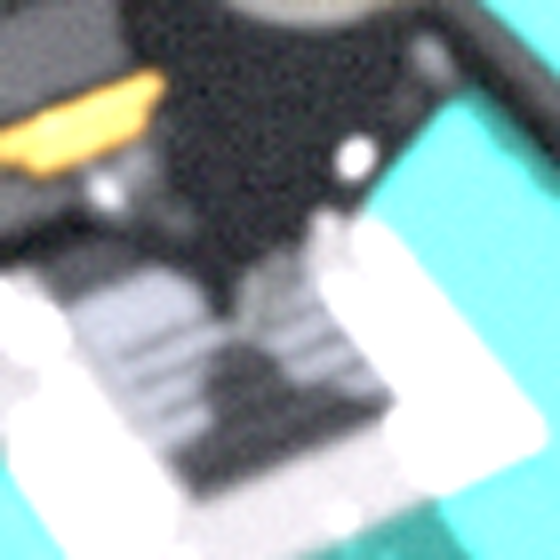

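The tip at crop (240,325) now almost meets its shadow at (240,340), so contact is a few mm away. I compute the real tip position by casting a ray onto the plate plane.

```bash
python3 - <<'E'
from h import *
u=np.array([.1167,.9932,0]);n=np.array([-.9932,.1167,0]);O=np.array([.599,-.042,0])
for px,z in(((360+240/8,225+326/8),.024),((360+225/8,225+320/8),.024),((360+255/8,225+326/8),.024)):
    w=ray("side",px,z);print(w,(w-O)@u,(w-O)@n)
# tray rear bottom-edge / top edge in this view at left
for px in((360+30/8,225+258/8),(360+110/8,225+225/8)):
    w=ray("side",px,.05);print("rear top",(w-O)@u,(w-O)@n)
E
```

```text
[ 0.59493492 -0.13261404  0.024     ] -0.09047225469500968 -0.006537224867908234
[ 0.59254967 -0.12818173  0.024     ] -0.08634845107670247 -0.0036509445636111965
[ 0.59879824 -0.13525998  0.024     ] -0.09264935396737543 -0.010683046197387904
rear top -0.053427090385417424 0.049267135856012126
rear top -0.053995830454039065 0.020603220446818858
```

>>> {"api": "servo_tool", "payload": {"commands": [{"travel": [0, 0, -0.1], "delta_rot": [0, 0, 0], "fingers": 255}]}}

```text
time_s: 4.9
position: [0.59, -0.1348, -0.0013]
tool_rot: [[0.127, 0.992, -0.003], [0.992, -0.127, -0.002], [-0.002, -0.002, -1.0]]
ft_force: [-0.5, -1.1, 0.1]
grip_width: 0.0003
```

>>> {"api": "servo_tool", "payload": {"commands": [{"travel": [0, 0, -0.1], "delta_rot": [0, 0, 0], "fingers": 255}]}}

```text
time_s: 5.0
position: [0.59, -0.1347, -0.0045]
tool_rot: [[0.127, 0.992, -0.003], [0.992, -0.127, -0.002], [-0.002, -0.002, -1.0]]
ft_force: [-0.2, -0.6, -0.2]
grip_width: -0.0001
```

>>> {"api": "servo_tool", "payload": {"commands": [{"travel": [0, 0, -0.1], "delta_rot": [0, 0, 0], "fingers": 255}]}}

```text
time_s: 5.1
position: [0.59, -0.1348, -0.0078]
tool_rot: [[0.127, 0.992, -0.003], [0.992, -0.127, -0.002], [-0.002, -0.002, -1.0]]
ft_force: [0.8, 0.3, 0.3]
grip_width: -0.0001
```

>>> {"api": "servo_tool", "payload": {"commands": [{"travel": [0, 0, -0.1], "delta_rot": [0, 0, 0], "fingers": 255}]}}

```text
time_s: 5.2
position: [0.59, -0.1347, -0.0111]
tool_rot: [[0.127, 0.992, -0.003], [0.992, -0.127, -0.002], [-0.002, -0.002, -1.0]]
ft_force: [0.1, 0.0, -0.1]
grip_width: 0.0
```

```bash
python3 z.py e5
```

```text
[ 0.58990889 -0.13470033 -0.0112645 ] [0.2651195  0.58596509 1.16639227] [-23.97497633  39.53190131  80.42613367  -0.19883676  60.16343864
 -16.59328612] 5.3
```

View pics/e5.png

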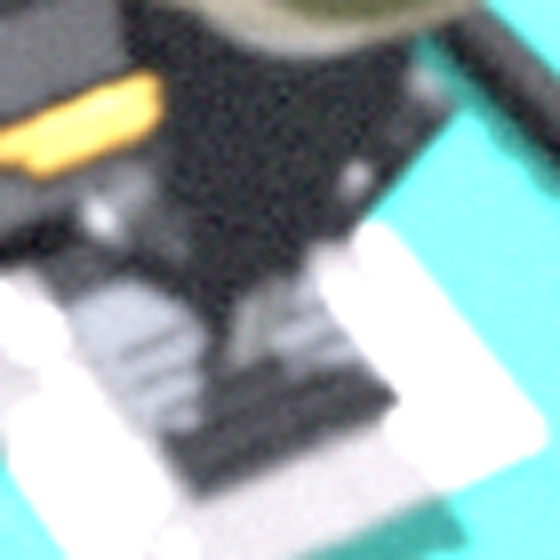

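>>> {"api": "servo_tool", "payload": {"commands": [{"travel": [0, 0, -0.07], "delta_rot": [0, 0, 0], "fingers": 255}]}}

```text
time_s: 5.4
position: [0.5901, -0.1348, -0.013]
tool_rot: [[0.127, 0.992, -0.003], [0.992, -0.127, -0.002], [-0.002, -0.002, -1.0]]
ft_force: [-0.0, 0.2, 4.5]
grip_width: -0.0002
```

>>> {"api": "servo_tool", "payload": {"commands": [{"travel": [0, 0, -0.07], "delta_rot": [0, 0, 0], "fingers": 255}]}}

```text
time_s: 5.5
position: [0.5901, -0.1348, -0.0149]
tool_rot: [[0.127, 0.992, -0.002], [0.992, -0.127, -0.002], [-0.003, -0.002, -1.0]]
ft_force: [-1.1, 0.6, 4.5]
grip_width: 0.0002
```

>>> {"api": "servo_tool", "payload": {"commands": [{"travel": [0, 0, -0.07], "delta_rot": [0, 0, 0], "fingers": 255}]}}

```text
time_s: 5.6
position: [0.5902, -0.1348, -0.0167]
tool_rot: [[0.127, 0.992, -0.002], [0.992, -0.127, -0.002], [-0.003, -0.002, -1.0]]
ft_force: [-2.0, 0.6, 4.8]
grip_width: -0.0002
```

Contact came at a reported z of about -0.0115, and 4.8 N corresponds to about 5 mm pressed. I aim for about 10 mm, a reported z of -0.0215 with about 7 N.

>>> {"api": "servo_tool", "payload": {"commands": [{"travel": [0, 0, -0.09], "delta_rot": [0, 0, 0], "fingers": 255}, {"travel": [0, 0, -0.09], "delta_rot": [0, 0, 0], "fingers": 255}]}}

```text
time_s: 5.8
position: [0.5902, -0.1348, -0.0216]
tool_rot: [[0.127, 0.992, -0.002], [0.992, -0.127, -0.003], [-0.003, -0.001, -1.0]]
ft_force: [-1.9, 1.0, 7.1]
grip_width: -0.0001
```

>>> {"api": "servo_tool", "payload": {"commands": [{"travel": [0.03, 0.25, 0], "delta_rot": [0, 0, 0], "fingers": 255}, {"travel": [0.03, 0.25, 0], "delta_rot": [0, 0, 0], "fingers": 255}]}}

```text
time_s: 6.0
position: [0.5931, -0.1225, -0.0205]
tool_rot: [[0.127, 0.992, 0.002], [0.992, -0.127, -0.007], [-0.007, 0.003, -1.0]]
ft_force: [-1.0, -4.1, 6.1]
grip_width: -0.0
```

```bash
sed -i 's/225:295,360:430/205:280,350:425/' z.py; python3 z.py f1
```

```text
[ 0.59329921 -0.12158012 -0.02039882] [ 0.1337441  -0.45632333  7.84266117] [-22.62143451  40.16159071  81.02592749  -0.35040219  58.56598346
 -15.15811665] 6.1
```

View pics/f1.png

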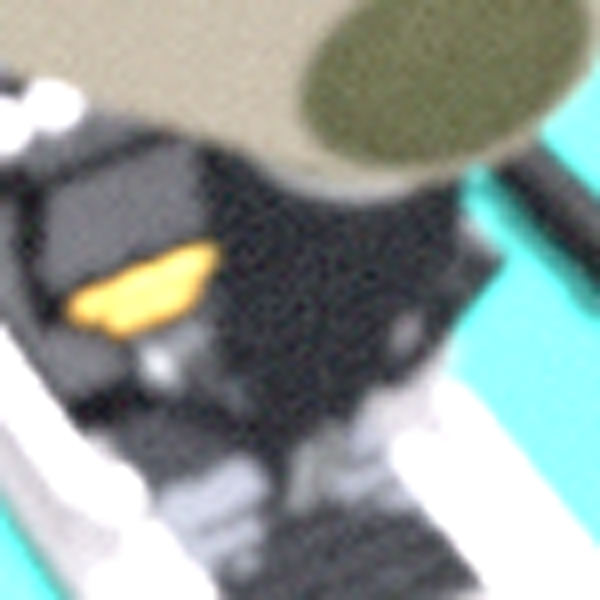

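>>> {"api": "servo_tool", "payload": {"commands": [{"travel": [0.01, 0.25, -0.05], "delta_rot": [0.07, 0.02, 0], "fingers": 255}, {"travel": [0.01, 0.25, -0.05], "delta_rot": [0.03, 0, 0], "fingers": 255}]}}

```text
time_s: 6.3
position: [0.5958, -0.1094, -0.0216]
tool_rot: [[0.127, 0.992, 0.005], [0.992, -0.127, -0.001], [-0.0, 0.005, -1.0]]
ft_force: [-1.0, -5.1, 7.0]
grip_width: -0.0001
```

>>> {"api": "servo_tool", "payload": {"commands": [{"travel": [-0.01, 0.25, -0.03], "delta_rot": [0.03, 0.05, 0], "fingers": 255}, {"travel": [0.01, 0.25, -0.03], "delta_rot": [0.03, 0.02, 0], "fingers": 255}]}}

```text
time_s: 6.5
position: [0.5977, -0.0969, -0.0216]
tool_rot: [[0.128, 0.992, 0.003], [0.992, -0.128, 0.0], [0.0, 0.003, -1.0]]
ft_force: [-0.8, -4.7, 7.5]
grip_width: 0.0001
```

>>> {"api": "servo_tool", "payload": {"commands": [{"travel": [0.01, 0.25, -0.03], "delta_rot": [0.03, 0.02, 0], "fingers": 255}, {"travel": [0.01, 0.25, -0.03], "delta_rot": [0.03, 0.02, 0], "fingers": 255}]}}

```text
time_s: 6.7
position: [0.6002, -0.0849, -0.0216]
tool_rot: [[0.128, 0.992, 0.004], [0.992, -0.128, 0.0], [0.001, 0.004, -1.0]]
ft_force: [-2.4, -7.2, 6.4]
grip_width: 0.0002
```

```bash
python3 z.py f2;  python3 - <<'E'
from h import *
a=get_image("top")
cv2.imwrite("pics/f2t.png",cv2.resize(a[140:240,290:480,::-1],None,fx=4,fy=4,interpolation=cv2.INTER_CUBIC))
E
```

```text
[ 0.60037459 -0.08397187 -0.02158487] [ 0.20494922 -1.06854347  7.39253318] [-19.212829    40.28249043  81.00970948   0.17889184  58.50475371
 -11.99678718] 6.8
```

View pics/f2.png

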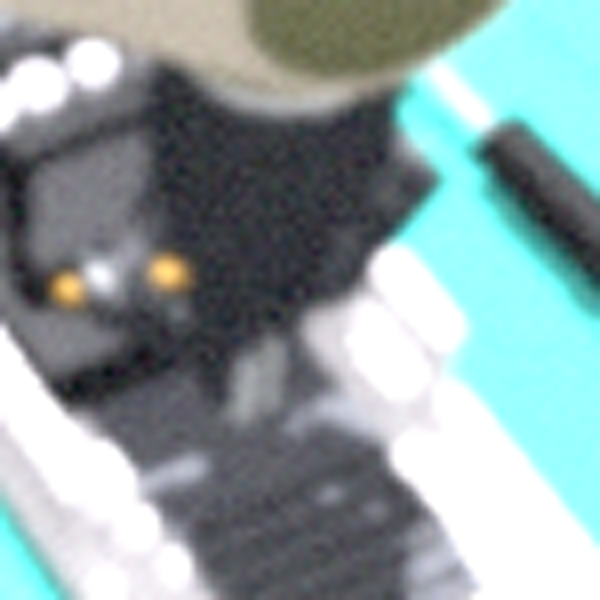

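View pics/f2t.png

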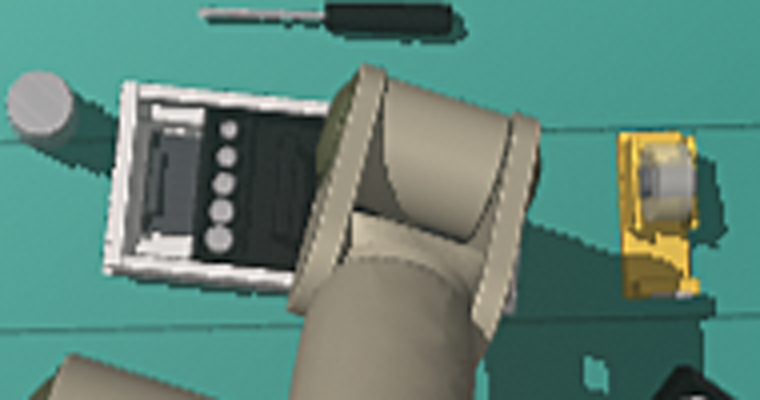

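The tray is moving: the coins shifted from crop x 238 to 224 and the plate is still held at about 10 mm. I keep pushing.

>>> {"api": "servo_tool", "payload": {"commands": [{"travel": [-0.01, 0.25, -0.03], "delta_rot": [0.03, 0.04, 0], "fingers": 255}, {"travel": [-0.01, 0.25, -0.03], "delta_rot": [0.03, 0.02, 0], "fingers": 255}, {"travel": [-0.01, 0.25, -0.03], "delta_rot": [0.03, 0.02, 0], "fingers": 255}]}}

```text
time_s: 7.15
position: [0.6027, -0.0666, -0.0216]
tool_rot: [[0.128, 0.992, 0.004], [0.992, -0.128, 0.002], [0.003, 0.004, -1.0]]
ft_force: [-1.1, -7.4, 7.4]
grip_width: -0.0001
```

>>> {"api": "servo_tool", "payload": {"commands": [{"travel": [-0.01, 0.25, -0.03], "delta_rot": [0.03, 0.02, 0], "fingers": 255}, {"travel": [-0.01, 0.25, -0.03], "delta_rot": [0.03, 0.02, 0], "fingers": 255}]}}

```text
time_s: 7.35
position: [0.6042, -0.0547, -0.0216]
tool_rot: [[0.128, 0.992, 0.006], [0.992, -0.128, 0.002], [0.003, 0.005, -1.0]]
ft_force: [-1.0, -7.6, 6.6]
grip_width: -0.0
```

>>> {"api": "servo_tool", "payload": {"commands": [{"travel": [-0.02, 0.25, -0.03], "delta_rot": [0, 0.04, 0], "fingers": 255}, {"travel": [-0.02, 0.25, -0.03], "delta_rot": [0.02, 0.02, 0], "fingers": 255}, {"travel": [-0.02, 0.15, -0.03], "delta_rot": [0.02, 0.02, 0], "fingers": 255}]}}

```text
time_s: 7.65
position: [0.6056, -0.0396, -0.0216]
tool_rot: [[0.128, 0.992, 0.006], [0.992, -0.128, -0.002], [-0.001, 0.006, -1.0]]
ft_force: [-1.7, -5.7, 6.3]
grip_width: 0.0001
```

>>> {"api": "servo_tool", "payload": {"commands": [{"travel": [-0.01, 0.12, -0.02], "delta_rot": [0.02, 0.02, 0], "fingers": 255}]}}

```text
time_s: 7.75
position: [0.6061, -0.0372, -0.0214]
tool_rot: [[0.128, 0.992, 0.006], [0.992, -0.128, -0.003], [-0.002, 0.006, -1.0]]
ft_force: [-1.2, -5.3, 5.1]
grip_width: -0.0
```

```bash
python3 - <<'E'
from h import *
a=get_image("top");b=get_image("side")
cv2.imwrite("pics/g1t.png",cv2.resize(np.clip(a[145:225,300:400,::-1]*1.,0,255),None,fx=7,fy=7,interpolation=cv2.INTER_CUBIC))
cv2.imwrite("pics/g1s.png",cv2.resize(np.clip(b[180:280,310:420,::-1]*1.8,0,255),None,fx=6,fy=6,interpolation=cv2.INTER_CUBIC))
s=observe();print(s["position"],s["ft_force"],s["time_s"])
E
```

```text
[ 0.60615633 -0.03692942 -0.02138607] [-0.59546141 -4.54759028  6.73225192] 7.85[ WARN:0@2.384] global loadsave.cpp:1063 imwrite_ Unsupported depth image for selected encoder is fallbacked to CV_8U.
```

View pics/g1t.png

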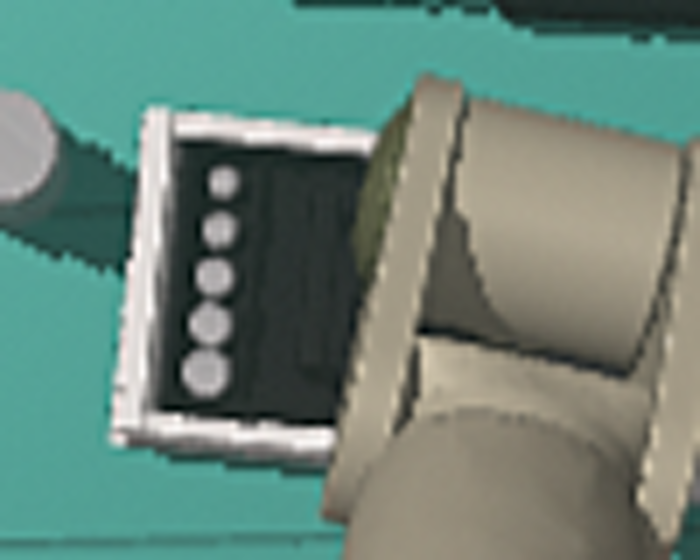

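View pics/g1s.png

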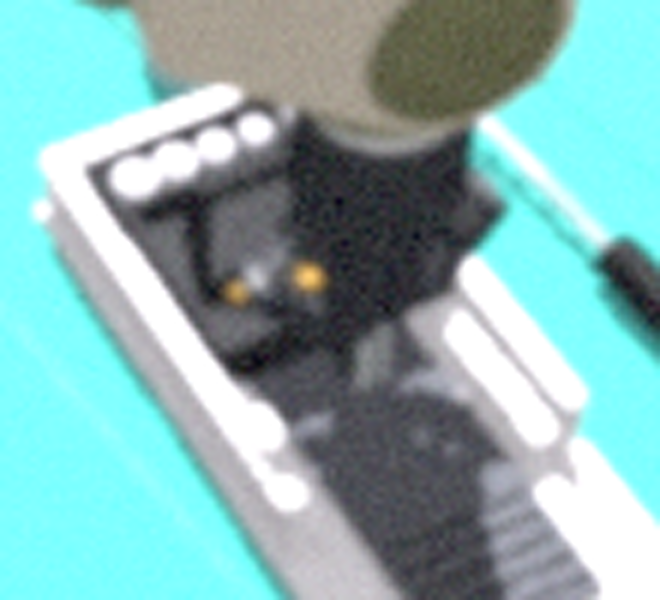

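The tray looks against or very near the stop, so I push until the force rises and movement stops.

>>> {"api": "servo_tool", "payload": {"commands": [{"travel": [-0.01, 0.12, -0.03], "delta_rot": [0, 0, 0], "fingers": 255}]}}

```text
time_s: 7.95
position: [0.6067, -0.0351, -0.0214]
tool_rot: [[0.128, 0.992, 0.008], [0.992, -0.128, -0.005], [-0.004, 0.009, -1.0]]
ft_force: [-1.7, -7.7, 7.9]
grip_width: 0.0002
```

>>> {"api": "servo_tool", "payload": {"commands": [{"travel": [-0.01, 0.15, -0.02], "delta_rot": [0, 0, 0], "fingers": 255}]}}

```text
time_s: 8.05
position: [0.6069, -0.0333, -0.0212]
tool_rot: [[0.128, 0.992, 0.009], [0.992, -0.128, -0.01], [-0.009, 0.011, -1.0]]
ft_force: [-8.1, -23.3, 6.2]
grip_width: -0.0
```

>>> {"api": "servo_tool", "payload": {"commands": [{"travel": [-0.01, 0.15, -0.02], "delta_rot": [0, 0, 0], "fingers": 255}]}}

```text
time_s: 8.15
position: [0.6065, -0.0335, -0.0211]
tool_rot: [[0.127, 0.992, 0.009], [0.992, -0.127, -0.018], [-0.016, 0.011, -1.0]]
ft_force: [-11.1, -31.2, 7.8]
grip_width: 0.0005
```

It has stopped: y is steady while the push rose to 31 N, so the tray is against the stop with the plate still down. I back the finger off the wall with the plate held, so the wall is not dragged up, and then rise.

>>> {"api": "servo_tool", "payload": {"commands": [{"travel": [0, -0.1, -0.01], "delta_rot": [0.1, 0.08, 0], "fingers": 255}]}}

```text
time_s: 8.25
position: [0.6064, -0.0368, -0.0208]
tool_rot: [[0.127, 0.992, 0.001], [0.992, -0.127, -0.008], [-0.007, 0.002, -1.0]]
ft_force: [0.4, 5.1, 6.5]
grip_width: -0.0003
```

>>> {"api": "servo_tool", "payload": {"commands": [{"travel": [-0.01, -0.12, -0.01], "delta_rot": [0.05, 0.05, 0], "fingers": 255}]}}

```text
time_s: 8.35
position: [0.6065, -0.0403, -0.0205]
tool_rot: [[0.128, 0.992, -0.003], [0.992, -0.128, -0.001], [-0.002, -0.003, -1.0]]
ft_force: [0.1, 6.1, 7.0]
grip_width: 0.0
```

Clear of the wall, with only plate friction left. Rising now.

>>> {"api": "servo_tool", "payload": {"commands": [{"travel": [0, -0.05, 0.15], "delta_rot": [0, 0, 0], "fingers": 255}, {"travel": [0, 0, 0.2], "delta_rot": [0, 0, 0], "fingers": 255}, {"travel": [0, 0, 0.3], "delta_rot": [0, 0, 0], "fingers": 255}, {"travel": [0, -0.1, 0.5], "delta_rot": [0, 0, 0], "fingers": 255}, {"travel": [0, -0.2, 1], "delta_rot": [0, 0, 0], "fingers": 255}, {"travel": [0, 0, 1], "delta_rot": [0, 0, 0], "fingers": 255}]}}

```text
time_s: 8.95
position: [0.6042, -0.0503, 0.0743]
tool_rot: [[0.128, 0.992, -0.011], [0.992, -0.128, 0.0], [-0.001, -0.011, -1.0]]
ft_force: [-0.8, 0.7, -0.3]
grip_width: 0.0005
```

>>> {"api": "servo_tool", "payload": {"commands": [{"travel": [0, 0, 1], "delta_rot": [0, 0, 0], "fingers": 255}, {"travel": [-0.8, 0, 1], "delta_rot": [0, 0, 0], "fingers": 255}, {"travel": [-1, 0, 1], "delta_rot": [0, 0, 0], "fingers": 255}, {"travel": [-1, 0, 1], "delta_rot": [0, 0, 0], "fingers": 255}, {"travel": [-1, 0, 0.5], "delta_rot": [0, 0, 0], "fingers": 255}, {"travel": [-1, 0, 0], "delta_rot": [0, 0, 0], "fingers": 255}, {"travel": [-1, 0, 0], "delta_rot": [0, 0, 0], "fingers": 255}, {"travel": [-1, 0, 0], "delta_rot": [0, 0, 0], "fingers": 255}]}}

```text
time_s: 9.75
position: [0.395, -0.0507, 0.2205]
tool_rot: [[0.126, 0.992, -0.0], [0.992, -0.126, -0.007], [-0.007, 0.001, -1.0]]
ft_force: [-0.2, -0.5, 1.0]
grip_width: 0.0002
```

```bash
python3 - <<'E'
from h import *
a=get_image("top");b=get_image("side")
cv2.imwrite("pics/h0.png",a[:,:,::-1])
cv2.imwrite("pics/ht.png",cv2.resize(a[145:235,290:480,::-1],None,fx=4.2,fy=4.2,interpolation=cv2.INTER_CUBIC))
cv2.imwrite("pics/hs.png",cv2.resize(b[150:350,300:480,::-1],None,fx=3,fy=3,interpolation=cv2.INTER_CUBIC))
s=observe();print(s["position"],s["ft_force"],s["time_s"])
E
```

```text
[ 0.39365913 -0.05034603  0.22068587] [-0.01011362  0.42469788  0.01888188] 9.85
```

View pics/ht.png

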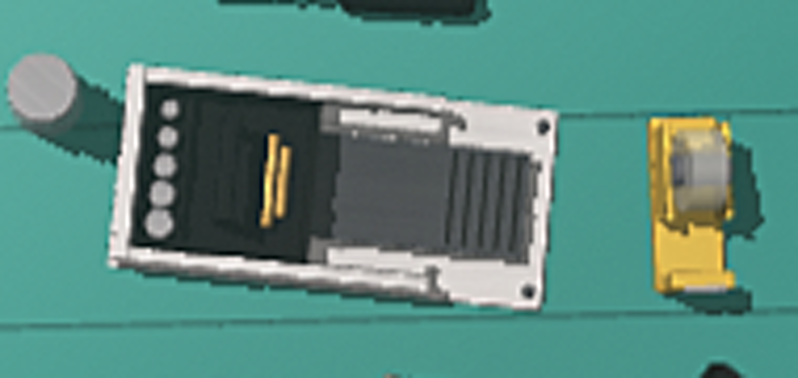

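View pics/hs.png

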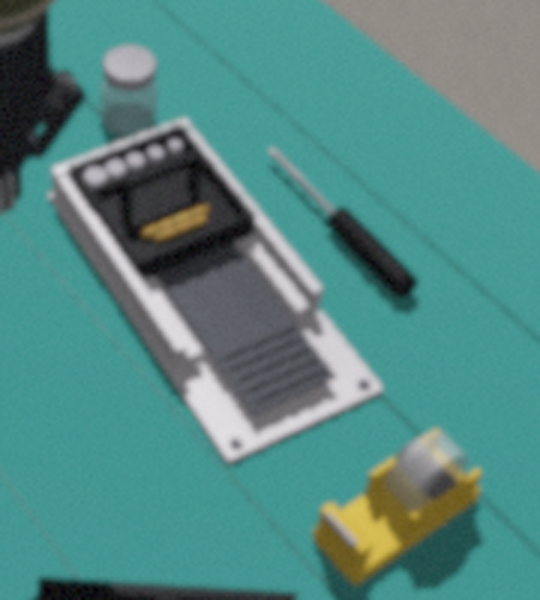

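View pics/h0.png

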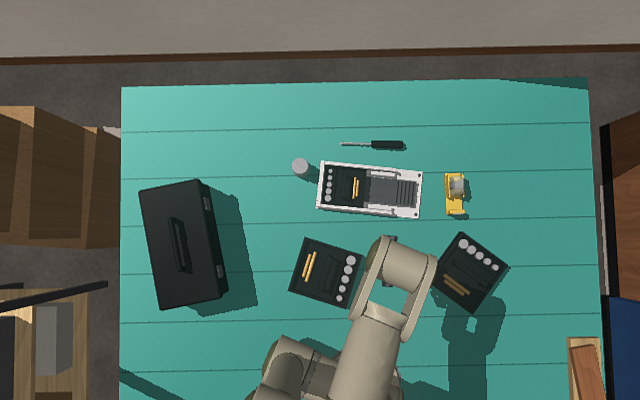

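```bash
python3 - <<'E'
from h import *
s0=cv2.imread("pics/side0.png");s1=get_image("side")[:,:,::-1]
def m(a,b,r,pad=6):
    y0,y1,x0,x1=r;t=a[y0:y1,x0:x1];w=b[y0-pad:y1+pad,x0-pad:x1+pad].copy()
    R=cv2.matchTemplate(w,t,cv2.TM_CCOEFF_NORMED);_,v,_,l=cv2.minMaxLoc(R);return l[0]-pad,l[1]-pad,round(v,3)
print("ribs side",m(s0,s1,(262,290,378,410)))
for nme,r in dict(screw=(200,248,388,440),tape=(292,342,400,465),jar=(164,192,332,354),toolbox=(95,185,160,278)).items():print(nme,m(s0,s1,r))
t0=cv2.imread("pics/top0.png");t1=cv2.imread("pics/h0.png")
print("tool top",m(t0,t1,(185,305,140,225)))
f=lambda X,Y:((X+.5)/4.2-.5+290,(Y+.5)/4.2-.5+145)
u=np.array([.1167,.9932,0]);n=np.array([-.9932,.1167,0]);O=np.array([.599,-.042,0])
for p in((325,103),(308,262)):
    w=ray("top",f(*p),.05)-O;print("rear",w@u,w@n)
print("expected pressed shift px",proj("side",O-u*.12+[0,0,.022])-proj("side",O-u*.12+[0,0,.012]))
print(observe()["time_s"])
E
```

```text
ribs side (0, 0, 0.998)
screw (0, 0, 0.765)
tape (0, 0, 0.998)
jar (0, 0, 0.998)
toolbox (-1, 4, 0.468)
tool top (0, 0, 0.999)
rear 0.01896277199063012 -0.05717528357848864
rear 0.020741667426863782 0.05959632208852442
expected pressed shift px [ 0.39716461 -2.34060709]
9.9
```

```bash
python3 - <<'E'
import cv2
a=cv2.imread("pics/top0.png");b=cv2.imread("pics/h0.png")
R=cv2.matchTemplate(b[130:160,330:415],a[136:154,336:409],cv2.TM_CCOEFF_NORMED);print(cv2.minMaxLoc(R))
from rig import close_job
print(close_job())
E
```

```text
(0.06241864711046219, 0.999666154384613, (0, 12), (6, 6))
the job is handed in; nothing more can be done
None
```

The tray is home against the end stop and latched, and I handed the job in at about 10 s on the robot clock. I used the shut fingertips to hold the catch plate down about 10 mm at 6–8 N. The same fingers slid along the plate and pushed the tray's rear wall until it stopped at about 31–33 N. I then backed off the wall with the plate still held, rose, and moved clear.

**Last checks:**
- **Tray:** its rear face measures at dock x +0.019 to +0.021; home is +0.020.
- **Catch plate:** its ribs show no pixel shift from the first picture, so it is back up. I could not see the tooth under the tray, so "latched" rests on the tray position and the plate being up.
- **Bystanders:** the toolbox, screwdriver, jar and tape dispenser show no shift (match at least 0.998).
- **Robot:** force on the tool is near zero and it is touching nothing.

**Checks that failed or disagreed:**
- **Tip height:** the real fingertip was about 33 mm higher than the reported TCP z. I found the plate by contact force and pictures, and the reported z went below zero.
- **Side-view matches:** the toolbox (0.47) and screwdriver (0.77) matched poorly there. I put this down to the arm or tray in the picture, since the top view showed both unmoved at 0.999 or better.

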